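Clip the wash basket into the soak tank

TASK

Pick up the wire wash basket by its handle, with the heat-gun nozzle in it, and hook its bent lip over the rim of the soak tank so that the basket hangs upright inside the tank. Let go of the handle, then press the lip down until its spring has snapped under the rolled rim and the bend sits fully down on it. Keep the nozzle in the basket, and leave the sanding block and the tin where they are.

Things in the scene. Friction and masses are not known exactly. Their poses are not given: they have to be found in the camera images.
- soak_tank: Open stainless tank, fixed, on four feet. Inside 130 (x) by 190 mm (y), walls 3 mm, inner floor 17 mm and rim top 135 mm above the bench. All round, the rim is a rolled bead 8 mm thick, flush with the inner face and standing out 5 mm past the wall outside. A carrying strap at each short end, drain cock low at -y. Origin: centre of its underside.
- tank_rim (a point): Centre of the tank's mouth, level with the top of the rolled rim; same axes as the tank. The inner faces of the long walls are at its x = -65 and +65 mm.
- wash_basket: Loose wire basket 62 (x) x 110 (y) x 60 mm high, about 0.27 kg. On its -x side a steel hook plate (outer face x = -33 mm) rises to z = 72 mm, is bent outward there (underside z = 72, reaching x = -46, 60 mm long) and ends in a spring lip pointing down. Home: plate on the tank's inner wall, bend resting on the rim. Origin: centre of its underside, z up.
- thumb_pad (a point): Middle of the top of the ribbed rubber thumb pad (13 x 44 mm) on the bend, at basket x = -38.5, z = 77.5 mm. It stands 5.5 mm above the tank's rim when home, some 15 to 18 mm above it while the lip only rides on the rim. Pressing it home takes about 13 N straight down; the last 10 mm then go with a snap.
- lip_knee (a point): Knee of the spring lip: round, 2.5 mm radius, 50 mm long along the basket's y, at basket x = -41.5, z = 61.5 mm. 6 mm clear of the hook plate, so it must spring out to pass the 8 mm bead; it then sits under it. Below it the lip flares out to x = -48 and ends at z = 45 mm, so it catches the rim if the plate is within about 8 mm of the wall.
- lip (a joint): Spring lip, rad: 0 at rest, grows as the lip is spread outward (about 0.18 as the knee passes the bead, 0.03 to 0.15 while it only rides on the rim), sprung back to 0.
- bail (a joint): Wire handle, rad: 0 upright over the basket, positive toward the basket's +x, stays where it is left. It pivots freely under load on a line along the basket's y at x = -3, z = 56 mm, so the lifted basket swings and cannot be pushed down with it. Upright or leaning to -x it stands close to a hand over the thumb pad; once let go, a light push lays it over.
- bail_grip (a point): Centre of the handle's black sleeve, 12 mm thick, 46 mm long along the basket's y, 66 mm from the pivot (122 mm above the basket's underside when upright); 60 mm free below it.
- spare_nozzle: Loose grey heat-gun nozzle 36 x 62 x 50 mm, about 0.06 kg, standing in the basket (basket floor 3 mm thick). Origin: centre of its underside.
- sanding_block: Loose cork sanding block lying flat, 62 x 118 mm, 34 mm high, a bystander. Origin: centre of its underside.
- glue_tin: Loose open tin, 76 mm wide, 90 mm high, a bystander. Origin: centre of its underside.
Mind the look-alikes: they are no part of the job. There is more than one size of the spare_nozzle; the one meant has the size given above.

How it is judged:
By the outcome, as a careful person would: the job done as asked, in the order asked, and still so for the second after the job is handed in, with the robot touching nothing.
It also fails if it takes over 64 s, if anything falls off the work surface, if the arm or the gripper's body presses on something with over 40 N, if the wrist force passes 120 N, or if a joint passes its speed limit or range.

ROBOT

A 6-joint arm with a two-finger parallel gripper is mounted at the origin on the work surface; the furniture and walls round the work are solid. World frame = base frame: x ahead of the robot, y to its left, z up, the work surface at z = 0. Lengths are in m, angles in degrees, forces in N, time in s.
With the tool pointing down it reaches from about 0.3 to 0.75 m from the base axis. Payload 8.5 kg.
Tool frame: the origin (TCP) lies midway between the tips of the shut fingers; the grasp point (between the pads) lies env.tcp_to_grasp behind it (env.tcp_to_grasp is the distance from the TCP to the grasp point, in m); z points along the fingers, y is the line along which they close (so a half turn about z gives the same grasp; the last joint's range is limited). The gripper opens to 85 mm and grips with 20 to 120 N. Pads are 22 mm wide; open, the fingers measure 114 mm over their backs; the gripper's body (76 mm by 85 mm) begins 54 mm behind the grasp point. The pads swing forward as they close: fully open they stand 13 mm farther back than shut.
Start: joints at [57.852, 21.807, 74.336, -0, 83.858, -12.336], TCP at [0.186, 0.517, 0.231] pointing down, gripper open.
Joint ranges: [-178.18, 178.18], [-50.72, 133.34], [12.68, 142.11], [-81.47, 261.47], [9.98, 163.14], [-165.26, 165.26]. Speed limits (degrees/s): [136.94, 136.94, 180, 180, 180, 180].

INTERFACE

Orientations are given as a 3x3 rotation matrix whose columns are the frame's x, y, z axes.
In Python, from rig import observe, optics, job, env gives the robot as it stands. The module is installed in compiled form; this text tells all that it offers.
- The arm moves only by the shell command python3 -m jog 'ROWS' [FORCE]. ROWS is JSON, a list of rows, each a list of 7 numbers: the turn, a rotation vector about the tool's x, y, z in rad, then the shift along the tool's x, y, z in m, then the opening in per cent of the stroke, from 0 (shut) to 100 (fully open). A call has 1 to 10 rows; each row shifts and turns the commanded pose from where the row before left it, along the tool's axes as they then stand; what a row does not reach is not made up. A row lasts 1/8 s, in which the tool goes at most 62.5 mm and 10.7 degrees, less where a joint would pass 70% of its speed; a pose out of reach is approached as far as the arm can. A call is refused whole if a number of a shift passes 0.0625 or a number of a turn 0.188, either way. A call with a gripper value outside its range is refused whole. The fingers move at their own pace and stop on an object; FORCE is the grip in N (left out, the last holds). Time passes only in rows, so rows that do not move let the fingers close. It gives the time, the measured TCP pose, the force, the opening and the grip force at its end, in the units of the state.
- observe(): the state, without advancing time (a new reading comes with each control period).
- optics.get_image(name): name is "side" or "top" or "wrist"; returns a dict with "pixels" (480x640x3 uint8, red, green, blue), "mtx" (3x3 intrinsics, pixels), "rvec" (rotation vector, rad) and "tvec" (3), from world to camera coordinates, as OpenCV has them. Camera axes: x right, y down, z forward; pixel columns grow to the right and rows downward; lengths in m; the calibration is good to about 2 mm. A picture is of the moment at which its call begins. There is no depth.
- job.close_job(): hands the job in; it is judged then, once.
The state is a dict: "time_s": time; "q": joint angles; "qvel": joint speeds; "joint_efforts": joint torques, N m; "position": TCP position; "tool_rot": TCP orientation; "ft_force": force on the tool from outside, world axes, zero at the start; "wrist_torque": the same for the moment, N m; "grip_width": finger opening in m; "gripper_force": force on a finger pad.
Only numpy, scipy, OpenCV 4.12 (cv2) and the standard library are available. Lean on these libraries where they do the work, as an engineer would, in place of code of your own. Each camera call takes 0.05 s, during which the arm holds its last target. There are 200 camera calls.

## Working session

There is one attempt and no reset: what is moved stays moved. The work goes in short steps, Python scripts to look and compute and a shell command to move; the robot and the scene stay as the last step left them, time stands still between calls to the robot, and variables do not carry over. Pictures are saved under pics/ and viewed, at most 10 in all, crops included, and the job is handed in when it is done.

```bash
mkdir -p pics; cat > h.py <<'E'
from rig import observe, optics, job, env
import numpy as np, cv2
def cam(n):
    d=optics.get_image(n); R=cv2.Rodrigues(np.array(d['rvec'],float))[0]; t=np.array(d['tvec'],float).ravel()
    return d['pixels'],np.array(d['mtx'],float),R,t
def ray(c,u,v):
    _,K,R,t=c; return -R.T@t, R.T@np.linalg.inv(K)@np.array([u,v,1.])
def onz(c,u,v,z):
    o,d=ray(c,u,v); return o+d*(z-o[2])/d[2]
def tri(c1,p1,c2,p2):
    o1,d1=ray(c1,*p1);o2,d2=ray(c2,*p2); s=np.linalg.lstsq(np.c_[d1,-d2],o2-o1,rcond=None)[0]
    a=o1+s[0]*d1;b=o2+s[1]*d2; return (a+b)/2,np.linalg.norm(a-b)
def proj(c,P):
    _,K,R,t=c; q=K@(R@np.array(P)+t); return q[:2]/q[2]
def save(c,n): cv2.imwrite('pics/'+n,c[0][:,:,::-1])
E
python3 - <<'E'
from h import *
for n in('top','side'):
    c=cam(n); save(c,n+'0.png'); print(n,ray(c,320,240))
o=observe(); print(o['position'],o['tool_rot'],env.tcp_to_grasp,o['time_s'],o['grip_width'],o['ft_force'])
E
```

```text
top (array([ 0.41122324, -0.02073284,  1.20093276]), array([ 0.05282558, -0.00683536, -0.99865538]))
side (array([0.46743995, 0.83067311, 0.57858958]), array([ 0.00399017, -0.85853531, -0.51299935]))
[0.18627135 0.51722416 0.23078764] [[-9.40820818e-01  3.38903688e-01 -6.91371979e-04]
 [ 3.38904272e-01  9.40820249e-01 -1.07358206e-03]
 [ 2.86615838e-04 -1.24435727e-03 -9.99999185e-01]] 0.0187 0.1 0.0856267507328493 [ 0.22504329  0.5028574  -0.47590344]
```

View pics/top0.png

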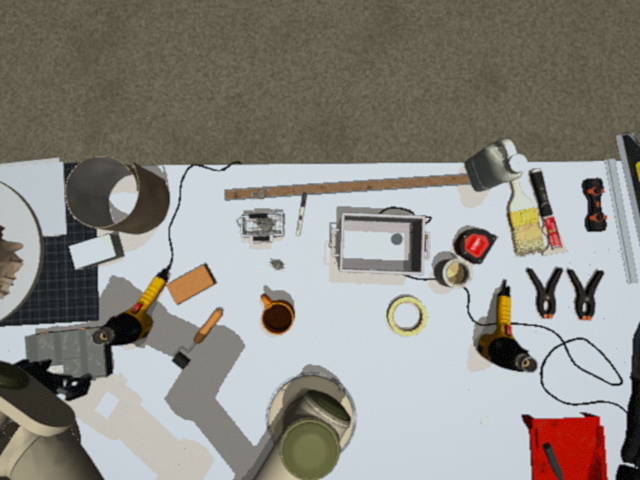

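View pics/side0.png

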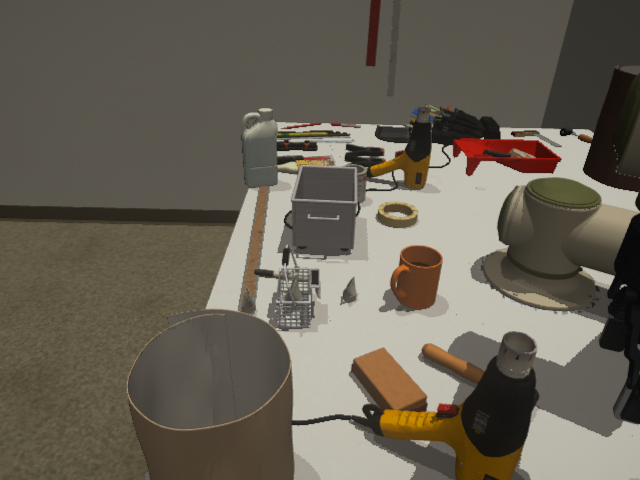

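```bash
python3 - <<'E'
import cv2,numpy as np
t=cv2.imread('pics/top0.png')[180:290,215:445]; s=cv2.imread('pics/side0.png')[150:340,215:375]
t=cv2.resize(t,None,fx=3.4,fy=3.4,interpolation=cv2.INTER_CUBIC); cv2.imwrite('pics/tc.png',t)
s=cv2.resize(s,None,fx=3.1,fy=3.1,interpolation=cv2.INTER_CUBIC); cv2.imwrite('pics/sc.png',s)
E
```

```text
(no output)
```

View pics/tc.png

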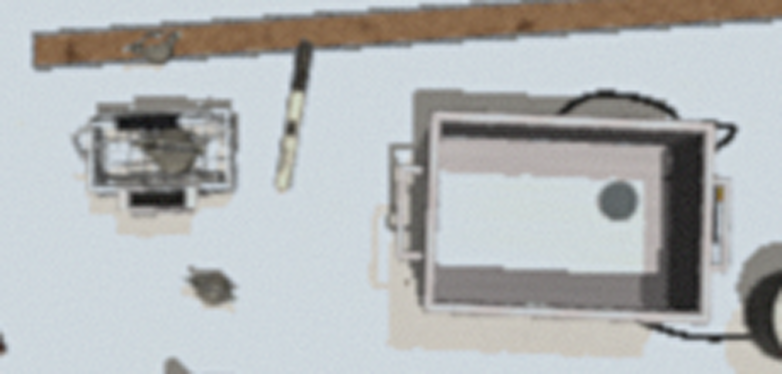

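View pics/sc.png

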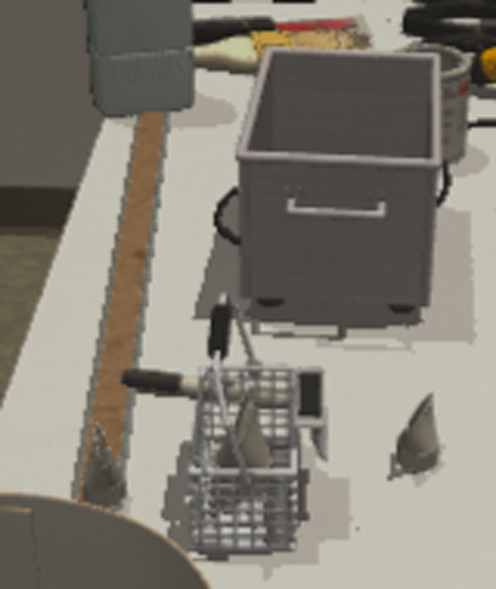

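The nozzles are the one in the basket (side 295,289; top 264,226), a loose one at side (350,290) and another at side (248,302). The one standing in the basket fits the description. The pad is on the robot side (top 262,238), so the basket's x is about world x, and the handle leans to +x (top 258,215). The tank is at top (383,242).

```bash
python3 - <<'E'
from h import *
T=cam('top');S=cam('side')
def dark(c,x0,y0,x1,y1,th=60):
    m=(c[0].max(2)<th).astype(np.uint8); z=np.zeros_like(m); z[y0:y1,x0:x1]=m[y0:y1,x0:x1]
    n,l,st,ce=cv2.connectedComponentsWithStats(z); r=[(st[i,4],ce[i].round(1).tolist(),st[i,:4].tolist()) for i in range(1,n) if st[i,4]>12]; 
    return r
print('T',dark(T,240,205,290,245)); print('S',dark(S,275,240,325,292))
for nm,a,b in(('grip',(258.5,215.3),(286,256.5)),('pad',(262,238),(315.6,276.8)),):
    print(nm,tri(T,a,S,b))
# tank rim: bright rim vs surrounding; outer corners & inner
cs=[(432,112),(718,122),(710,318),(425,310)]
P=np.array([onz(T,215+u/3.4,180+v/3.4,.135)[:2] for u,v in cs]); print(P,P.mean(0))
print(np.linalg.norm(np.diff(np.r_[P,P[:1]],axis=0),axis=1))
# side rim corners for check
for u,v in((262,45),(440,52),(440,162),(238,158)): print('s',onz(S,215+u/3.1,150+v/3.1,.135))
# nozzle size in side
E
```

```text
T [(np.int32(67), [258.1, 215.5], [250, 214, 17, 4]), (np.int32(46), [261.1, 238.0], [254, 236, 15, 4])]
S [(np.int32(24), [301.9, 246.9], [298, 246, 9, 3]), (np.int32(86), [285.4, 255.7], [282, 248, 8, 17]), (np.int32(78), [314.5, 277.0], [312, 271, 6, 13])]
grip (array([0.53131889, 0.12378075, 0.11972778]), np.float64(0.00045536561871132686))
pad (array([0.47737241, 0.12088468, 0.07443743]), np.float64(0.00016188604499057298))
[[ 0.53331402 -0.08251496]
 [ 0.524221   -0.28752349]
 [ 0.38408817 -0.27864554]
 [ 0.39148675 -0.07581767]] [ 0.45827749 -0.18112541]
[0.20521009 0.14041378 0.20296277 0.14198531]
s [ 0.52904432 -0.28469868  0.135     ]
s [ 0.38276949 -0.27869731  0.135     ]
s [ 0.39361413 -0.07433947  0.135     ]
s [ 0.534358   -0.07302635  0.135     ]
```

```bash
python3 -m jog '[[0,0,0,0,0,-0.05,100],[0,0,0,0,0,-0.05,100],[0,0,0,-0.046,-0.0253,0,100],[0,0,0,-0.046,-0.0253,0,100],[0,0,0,-0.046,-0.0253,0,100],[0,0,0,-0.046,-0.0253,0,100],[0,0,0,-0.046,-0.0253,0,80],[0,0,0,-0.046,-0.0253,0,60],[0,0,0,-0.046,-0.0253,0,60],[0,0,0,-0.046,-0.0253,0,60]]'
python3 -m jog '[[0,0,0,-0.046,-0.0253,0,60],[0,0,0,-0.046,-0.0253,0,60],[0,0,0.174,0,0,0,60],[0,0,0.174,0,0,0,60],[0,0,0.174,0,0,0,60],[0,0,0.174,0,0,0,60],[0,0,0.174,0,0,0,60],[0,0,0.174,0,0,0,60],[0,0,0.178,0,0,0,60],[0,0,0,0,0,0.03,60]]'
python3 - <<'E'
from h import *
o=observe(); print(o['position'],o['tool_rot'],o['q'])
T=cam('top')
c=cam('wrist'); save(c,'w1.png'); print(ray(c,320,240), proj(c,(.531,.124,.120)))
E
```

```text
time_s: 1.45
position: [0.4649, 0.2008, 0.3313]
tool_rot: [[-0.941, 0.339, -0.0], [0.339, 0.941, 0.0], [0.0, 0.0, -1.0]]
ft_force: [0.2, 0.4, -0.0]
grip_width: 0.0513
gripper_force: 0.0
time_s: 2.7
position: [0.5341, 0.1235, 0.3024]
tool_rot: [[-0.001, 1.0, 0.004], [1.0, 0.001, 0.0], [0.0, 0.004, -1.0]]
ft_force: [-0.2, -0.4, -0.4]
grip_width: 0.0511
gripper_force: 0.0
[0.53408363 0.12352725 0.30243722] [[-1.03364483e-03  9.99990641e-01  4.20115502e-03]
 [ 9.99999465e-01  1.03351350e-03  3.34299274e-05]
 [ 2.90876640e-05  4.20118733e-03 -9.99991175e-01]] [ 6.46151696e-01  1.92422862e+01  6.65942146e+01 -8.01130883e-04
  9.39227837e+01  5.86875214e-01]
(array([0.5337564 , 0.20512287, 0.43951088]), array([-0.00623949, -0.30644584, -0.9519539 ])) [319.1783958  213.31749389]
```

View pics/w1.png

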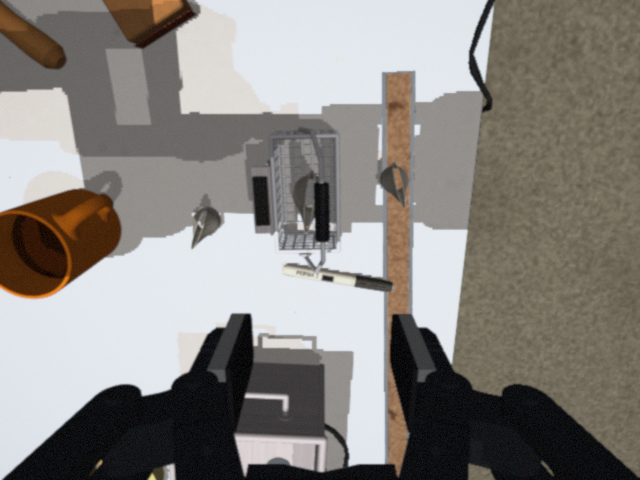

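The wrist view shows the sleeve at (322,212), the pad at (261,202) and the nozzle in the basket at (308,195). The two look-alike nozzles lie loose at (205,222) and (395,182).

```bash
python3 - <<'E'
from h import *
c=cam('wrist')
m=(c[0].max(2)<60).astype(np.uint8)
for nm,(x0,y0,x1,y1),z in(('sleeve',(308,172,334,250),.120),('pad',(248,170,274,232),.0775)):
    k=np.zeros_like(m);k[y0:y1,x0:x1]=m[y0:y1,x0:x1]
    n,l,st,ce=cv2.connectedComponentsWithStats(k); i=1+np.argmax(st[1:,4])
    v,u=np.nonzero(l==i); P=np.array([onz(c,a,b,z)[:2] for a,b in zip(u,v)])
    w,V=np.linalg.eigh(np.cov(P.T)); d=V[:,1]*np.sign(V[1,1]); print(nm,st[i],P.mean(0),(P.max(0)+P.min(0))/2,np.ptp(P,axis=0),'yaw',np.degrees(np.arctan2(-d[0],d[1])))
E
```

```text
sleeve [315 182  15  59 815] [0.53317603 0.12561384] [0.53306673 0.12494257] [0.01107551 0.0463576 ] yaw 1.2513252097779002
pad [253 176  18  49 664] [0.48015573 0.12439637] [0.48007346 0.12419336] [0.01325031 0.04274737] yaw 1.6170436520994496
```

```bash
python3 -m jog '[[0,0,-0.026,0.0015,-0.002,0.04,60],[0,0,0,0,0,0.05,60],[0,0,0,0,0,0.05,60],[0,0,0,0,0,0.04,60],[0,0,0,0,0,0.021,60],[0,0,0,0,0,0,30],[0,0,0,0,0,0,0],[0,0,0,0,0,0,0],[0,0,0,0,0,0,0],[0,0,0,0,0,0,0]]' 60
python3 -m jog '[[0,0,0,0,0,-0.015,0],[0,0,0,0,0,-0.02,0],[0,0,0,0,0,-0.02,0],[0,0,0,0,0,-0.02,0],[0,0,0,0,0,0,0],[0,0,0,0,0,0,0],[0,0,0,0,0,0,0],[0,0,0,0,0,0,0]]'
python3 - <<'E'
from h import *
c=cam('side'); s=cv2.resize(c[0][150:340,215:375],None,fx=3.1,fy=3.1,interpolation=cv2.INTER_CUBIC)
w=cv2.resize(cam('wrist')[0][0:300,180:480],(589,589)); 
im=np.hstack([s[:,:,::-1], cv2.resize(w,(304,304))[:,:,::-1].repeat(1,0) if 0 else np.vstack([cv2.resize(w,(304,304)),np.zeros((s.shape[0]-304,304,3),np.uint8)])[:,:,::-1]]); cv2.imwrite('pics/l1.png',im); print(im.shape)
E
```

```text
time_s: 4.1
position: [0.5325, 0.125, 0.102]
tool_rot: [[-0.029, 1.0, 0.004], [1.0, 0.029, 0.0], [-0.0, 0.004, -1.0]]
ft_force: [0.9, -1.3, 7.0]
grip_width: 0.0096
gripper_force: 58.9
time_s: 5.1
position: [0.5312, 0.125, 0.1748]
tool_rot: [[-0.029, 1.0, -0.001], [1.0, 0.029, -0.0], [-0.0, -0.001, -1.0]]
ft_force: [0.6, -1.0, -4.1]
grip_width: 0.0098
gripper_force: 59.1
(589, 800, 3)
```

View pics/l1.png

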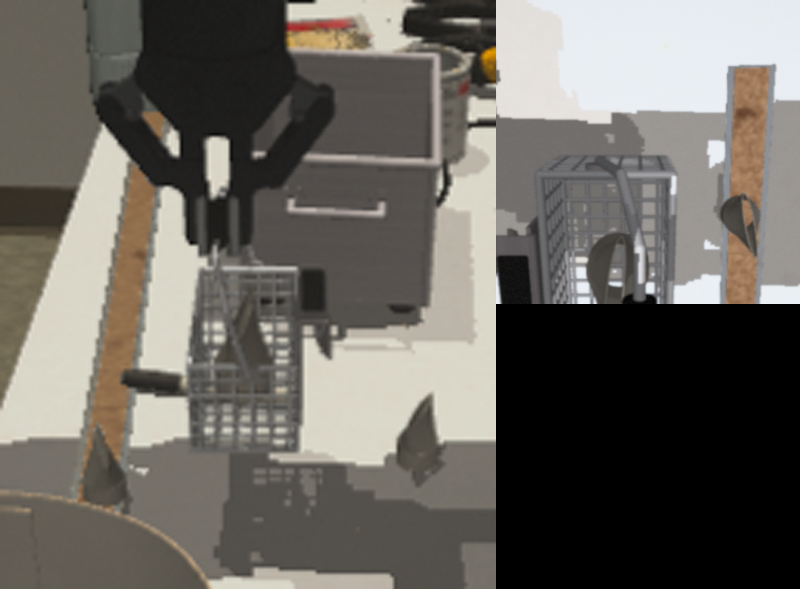

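The basket is lifted level with the nozzle inside (crop 245,345), and the bail leans to +x. Next I carry it over the tank.

```bash
python3 -m jog '[[0,0,0,0,0,-0.015,0],[0,0,0,0,0,-0.03,0],[0,0,0,0,0,-0.03,0],[0,0,0,-0.01,-0.003,-0.015,0],[0,0,0,-0.02,-0.006,0,0],[0,0,0.01,-0.03,-0.01,0,0],[0,0,0.01,-0.035,-0.011,0,0],[0,0,0.01,-0.035,-0.011,0,0],[0,0,0.01,-0.035,-0.011,0,0],[0,0,0.01,-0.035,-0.011,0,0]]'
python3 -m jog '[[0,0,0.01,-0.035,-0.011,0,0],[0,0,0.006,-0.033,-0.011,0,0],[0,0,0,-0.02,-0.007,0,0],[0,0,0,-0.014,-0.005,0,0],[0,0,0,0,0,0,0],[0,0,0,0,0,0,0],[0,0,0,0,0,0,0],[0,0,0,0,0,0,0],[0,0,0,0,0,0,0],[0,0,0,0,0,0,0]]'
python3 - <<'E'
from h import *
c=cam('side'); a=cv2.resize(c[0][90:290,240:400],(480,600),interpolation=cv2.INTER_CUBIC)
w=cam('wrist'); save(w,'w2f.png'); cv2.imwrite('pics/s2f.png',c[0][:,:,::-1]); b=w[0][60:460,160:480]
b=cv2.resize(b,(320,400)); b=np.vstack([b,np.zeros((200,320,3),np.uint8)])
cv2.imwrite('pics/l2.png',np.hstack([a,b])[:,:,::-1]); T=cam('top'); cv2.imwrite('pics/t2f.png',T[0][:,:,::-1])
E
```

```text
time_s: 6.45
position: [0.4697, -0.0772, 0.2647]
tool_rot: [[0.022, 1.0, -0.001], [1.0, -0.022, 0.0], [0.0, -0.001, -1.0]]
ft_force: [0.3, -0.3, -2.9]
grip_width: 0.0102
gripper_force: 59.1
time_s: 7.7
position: [0.4338, -0.1766, 0.2653]
tool_rot: [[0.037, 0.999, 0.0], [0.999, -0.037, -0.0], [-0.0, 0.0, -1.0]]
ft_force: [0.7, -0.1, -3.1]
grip_width: 0.0098
gripper_force: 59.2
```

View pics/l2.png

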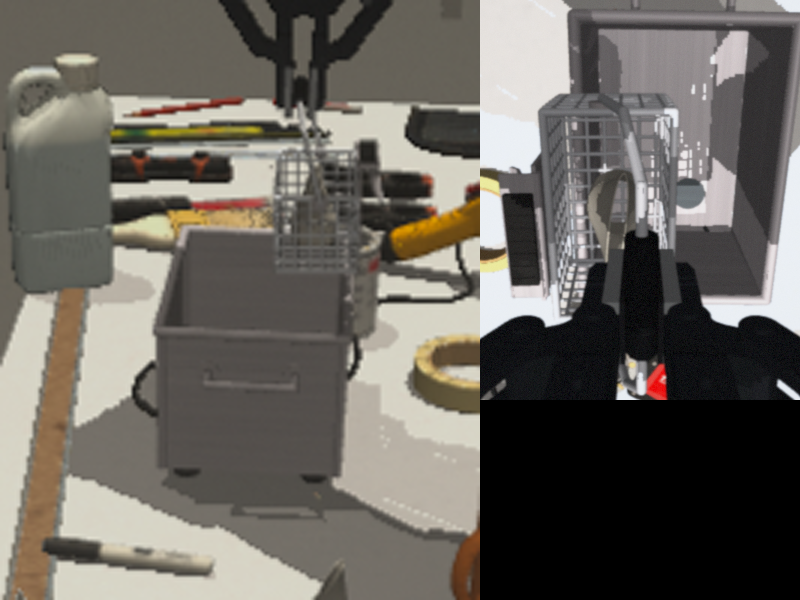

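```bash
python3 - <<'E'
from h import *
c=cam('wrist');S=cam('side')
m=(c[0].max(2)<50).astype(np.uint8);k=np.zeros_like(m);k[230:360,175:225]=m[230:360,175:225]
n,l,st,ce=cv2.connectedComponentsWithStats(k); i=1+np.argmax(st[1:,4]); print(st[i],ce[i])
v,u=np.nonzero(l==i)
for z in(.242,):
    P=np.array([onz(c,a,b,z)[:2] for a,b in zip(u,v)]); w,V=np.linalg.eigh(np.cov(P.T)); d=V[:,1]*np.sign(V[1,1])
    print('pad',P.mean(0),np.ptp(P,axis=0),np.degrees(np.arctan2(-d[0],d[1])))
ms=(S[0].max(2)<60).astype(np.uint8);k=np.zeros_like(ms);k[132:150,355:372]=ms[132:150,355:372]
n,l,st,ce2=cv2.connectedComponentsWithStats(k); j=1+np.argmax(st[1:,4]); print(st[j],ce2[j]); print(tri(c,ce[i],S,ce2[j]))
for p in((250,72),(195,357),(453,362)): print(onz(c,*p,.135))
cv2.imwrite('pics/w3.png',cv2.resize(c[0][40:440,150:550],(800,800))[:600,:,::-1][:, :, :]) 
E
```

```text
[ 183  253   37   92 2565] [201.5668616  297.43898635]
pad [ 0.38332408 -0.17256284] [0.01375585 0.04290367] -2.5883501990542315
[360 138   5   6  30] [362.  140.5]
(array([ 0.38294867, -0.17315865,  0.24006905]), np.float64(0.00046601717504921015))
[ 0.39600536 -0.07595467  0.135     ]
[ 0.33722066 -0.2705683   0.135     ]
[ 0.52935679 -0.28222378  0.135     ]
```

View pics/w3.png

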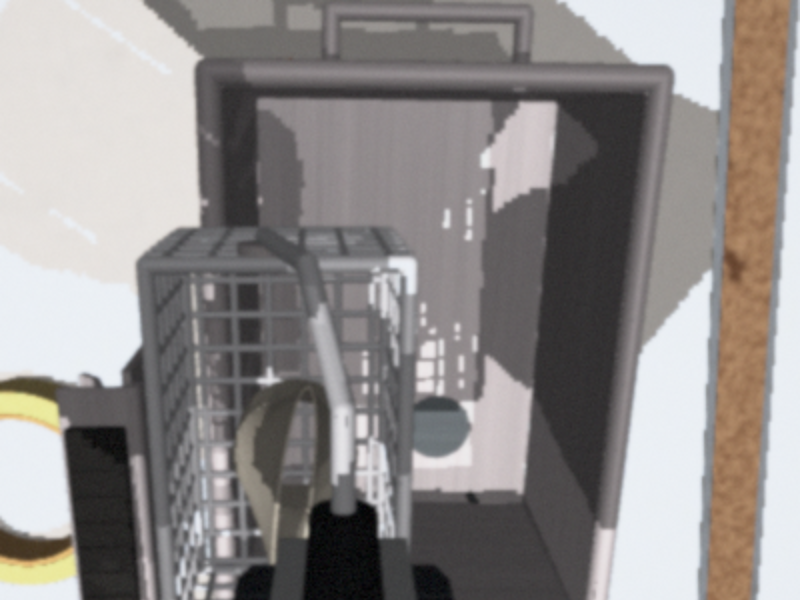

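```bash
python3 - <<'E'
from h import *
c=cam('wrist')
# rim is round: top at .135, outer silhouette at ~.131
A=[onz(c,150+u/2,40+v/2,.132)[:2] for u,v in((197,62),(672,68),(200,215),(619,500))]
print(np.round(A,4)); TL,TR,L2,R2=A
print('width',np.linalg.norm(TL-TR),'yaws',[np.degrees(np.arctan2(-d[0],d[1])) for d in(TL-L2,TR-R2)], np.degrees(np.arctan2((TR-TL)[1],(TR-TL)[0])))
y=np.radians(-2.4);ex=np.array([np.cos(y),np.sin(y)]);ey=np.array([-ex[1],ex[0]])
ctr=(TL+TR)/2-.103*ey; print('ctr',ctr)
for C in(ctr,np.array([.4585,-.180])): print('pad target',C-.0675*ex, 'delta', C-.0675*ex-np.array([.3831,-.1728]))
E
```

```text
[[ 0.3947 -0.0752]
 [ 0.5379 -0.0822]
 [ 0.3915 -0.1202]
 [ 0.5313 -0.2248]]
width 0.14337417652476678 yaws [np.float64(-4.070252050309064), np.float64(-2.6360289662344805)] -2.8265968381510835
ctr [ 0.46197788 -0.18161579]
pad target [ 0.39453709 -0.17878918] delta [ 0.01143709 -0.00598918]
pad target [ 0.39105921 -0.17717339] delta [ 0.00795921 -0.00437339]
```

```bash
python3 -m jog '[[0,0,0,-0.0046,0.0107,0,0],[0,0,0,0,0,0,0],[0,0,0,0,0,0.015,0],[0,0,0,0,0,0.015,0],[0,0,0,0,0,0.015,0],[0,0,0,0,0,0.012,0],[0,0,0,0,0,0.008,0],[0,0,0,0,0,0,0],[0,0,0,0,0,0,0],[0,0,0,0,0,0,0]]'
python3 - <<'E'
from h import *
c=cam('wrist');S=cam('side')
m=(c[0].max(2)<50).astype(np.uint8);k=np.zeros_like(m);k[230:360,175:225]=m[230:360,175:225]
n,l,st,ce=cv2.connectedComponentsWithStats(k); i=1+np.argmax(st[1:,4]); print(ce[i], onz(c,*ce[i],.175))
a=cv2.resize(S[0][120:270,270:390],(480,600),interpolation=cv2.INTER_CUBIC)
b=cv2.resize(c[0][60:460,150:363],(320,600),interpolation=cv2.INTER_CUBIC)
cv2.imwrite('pics/l3.png',np.hstack([a,b])[:,:,::-1])
E
```

```text
time_s: 9.25
position: [0.4444, -0.1818, 0.2008]
tool_rot: [[0.037, 0.999, 0.001], [0.999, -0.037, -0.001], [-0.001, 0.001, -1.0]]
ft_force: [0.1, 0.2, -3.8]
grip_width: 0.0099
gripper_force: 59.0
[199.89475874 294.83527454] [ 0.39268554 -0.17726829  0.175     ]
```

View pics/l3.png

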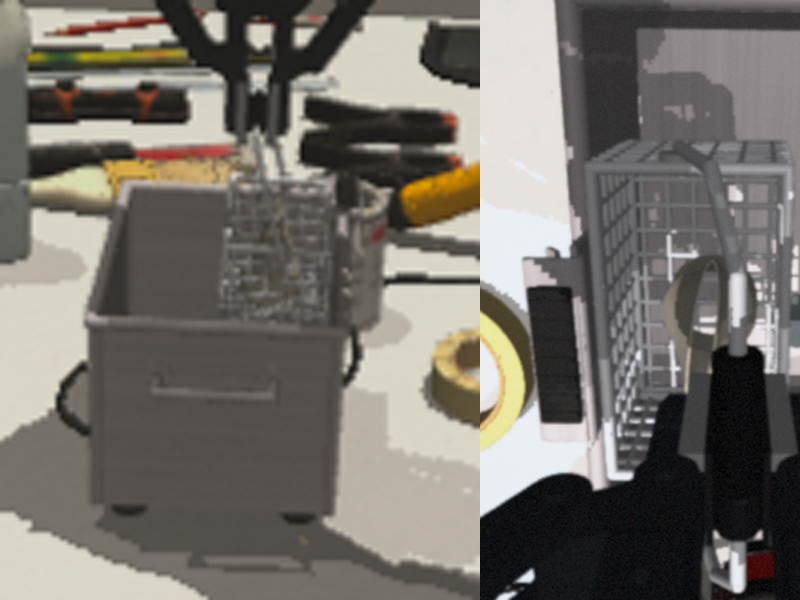

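```bash
python3 - <<'E'
from h import *
c=cam('wrist')
g=cv2.GaussianBlur(c[0],(3,3),0).astype(int).sum(2)
for v in range(75,215,15):
    r=g[v,150:300]; d=np.diff(r); us=150+np.argsort(d)[:1]; u=int(us[0]); print(v,u,np.round(onz(c,u+.5,v,.132)[:2],4),[(150+int(j),int(d[j])) for j in np.argsort(-abs(d))[:4]])
E
```

```text
75 200 [ 0.3931 -0.0858] [(200, -147), (199, -112), (201, -93), (198, -41)]
90 201 [ 0.3927 -0.0923] [(201, -135), (200, -99), (202, -75), (210, -49)]
105 202 [ 0.3923 -0.0989] [(202, -153), (203, -105), (201, -104), (254, 46)]
120 203 [ 0.3919 -0.1057] [(203, -147), (204, -106), (202, -100), (255, 48)]
135 204 [ 0.3916 -0.1127] [(204, -143), (205, -110), (203, -93), (255, 79)]
150 205 [ 0.3912 -0.1197] [(205, -142), (206, -116), (204, -88), (256, 42)]
165 211 [ 0.3932 -0.1271] [(211, -68), (206, -68), (207, -55), (210, -46)]
180 207 [ 0.3903 -0.1344] [(207, -138), (208, -124), (206, -78), (209, -50)]
195 209 [ 0.3904 -0.142 ] [(209, -126), (208, -115), (210, -71), (207, -54)]
210 216 [ 0.393  -0.1499] [(216, -120), (217, -82), (215, -76), (209, -67)]
```

```bash
python3 -m jog '[[0,0,0,0,0.0015,0.006,0],[0,0,0,0,0,0.006,0],[0,0,0,0,0,0.005,0],[0,0,0,0,0,0.004,0],[0,0,0,0,0,0,0],[0,0,0,0,0,0,0]]'; python3 -m jog '[[0,0,0,0,0,0.002,0],[0,0,0,0,0,0,0]]';python3 -m jog '[[0,0,0,0,0,0.002,0],[0,0,0,0,0,0,0]]'
python3 - <<'E'
from h import *
c=cam('wrist');S=cam('side')
m=(c[0].max(2)<50).astype(np.uint8);k=np.zeros_like(m);k[230:360,165:225]=m[230:360,165:225]
n,l,st,ce=cv2.connectedComponentsWithStats(k); i=1+np.argmax(st[1:,4]); print(ce[i],st[i], [onz(c,*ce[i],z).round(4).tolist() for z in(.151,.153)])
a=cv2.resize(S[0][120:270,270:390],(480,600),interpolation=cv2.INTER_CUBIC)
b=cv2.resize(c[0][60:460,150:363],(320,600),interpolation=cv2.INTER_CUBIC)
cv2.imwrite('pics/l4.png',np.hstack([a,b])[:,:,::-1])
E
```

```text
time_s: 10.15
position: [0.4458, -0.1818, 0.1796]
tool_rot: [[0.037, 0.999, 0.0], [0.999, -0.037, -0.001], [-0.001, 0.0, -1.0]]
ft_force: [0.2, -0.3, 1.3]
grip_width: 0.0098
gripper_force: 59.9
time_s: 10.4
position: [0.4462, -0.182, 0.1779]
tool_rot: [[0.037, 0.999, 0.001], [0.999, -0.037, -0.001], [-0.001, 0.002, -1.0]]
ft_force: [-0.9, 0.2, 5.6]
grip_width: 0.0097
gripper_force: 60.3
time_s: 10.65
position: [0.4466, -0.1822, 0.1766]
tool_rot: [[0.037, 0.999, 0.003], [0.999, -0.037, -0.002], [-0.002, 0.003, -1.0]]
ft_force: [-0.2, -0.1, 10.4]
grip_width: 0.0098
gripper_force: 60.8
[195.58834951 297.13165049] [ 178  253   36   91 2575] [[0.393, -0.1786, 0.151], [0.3937, -0.1777, 0.153]]
```

```bash
python3 -m jog '[[0,0,0,0,0,-0.002,0],[0,0,0,0,0,0,15],[0,0,0,0,0,0,30],[0,0,0,0,0,0,45],[0,0,0,0,0,0,45],[0,0,0,0,0,0,45]]' 
python3 -m jog '[[0,0,0,0,0,-0.01,45],[0,0,0,0,0,-0.02,45],[0,0,0,0,0,-0.03,45],[0,0,0,0,0,-0.03,45],[0,0,0,0,0,-0.03,20],[0,0,0,0,0,0,0],[0,0,0,0,0,0,0],[0,0,0,0,0,0,0]]'
python3 - <<'E'
from h import *
c=cam('wrist');S=cam('side')
m=(c[0].max(2)<50).astype(np.uint8)
m[320:]=0; n,l,st,ce=cv2.connectedComponentsWithStats(m)
for i in range(1,n):
    if st[i,4]>150: print(st[i],ce[i],onz(c,*ce[i],.151).round(4))
a=cv2.resize(S[0][120:270,270:390],(480,600),interpolation=cv2.INTER_CUBIC)
b=cv2.resize(c[0][0:450,120:360],(320,600),interpolation=cv2.INTER_CUBIC)
cv2.imwrite('pics/l5.png',np.hstack([a,b])[:,:,::-1])
E
```

```text
time_s: 11.5
position: [0.4458, -0.1817, 0.1773]
tool_rot: [[0.037, 0.999, -0.0], [0.999, -0.037, 0.0], [0.0, -0.0, -1.0]]
ft_force: [-0.7, 0.3, -1.1]
grip_width: 0.0383
gripper_force: 0.0
time_s: 12.5
position: [0.4455, -0.1815, 0.2965]
tool_rot: [[0.037, 0.999, -0.002], [0.999, -0.037, 0.001], [0.001, -0.002, -1.0]]
ft_force: [0.2, -1.1, 0.8]
grip_width: 0.0
gripper_force: 0.0
[251 108  17  35 253] [258.54545455 125.31225296] [ 0.4078 -0.1121  0.151 ]
[ 401  138   33  128 1914] [416.6954023  191.48328109] [ 0.5127 -0.1598  0.151 ]
[233 195  19  58 912] [242.02192982 223.16008772] [ 0.3906 -0.1778  0.151 ]
[ 313  208   19   74 1285] [321.68326848 244.46848249] [ 0.4461 -0.1957  0.151 ]
```

View pics/l5.png

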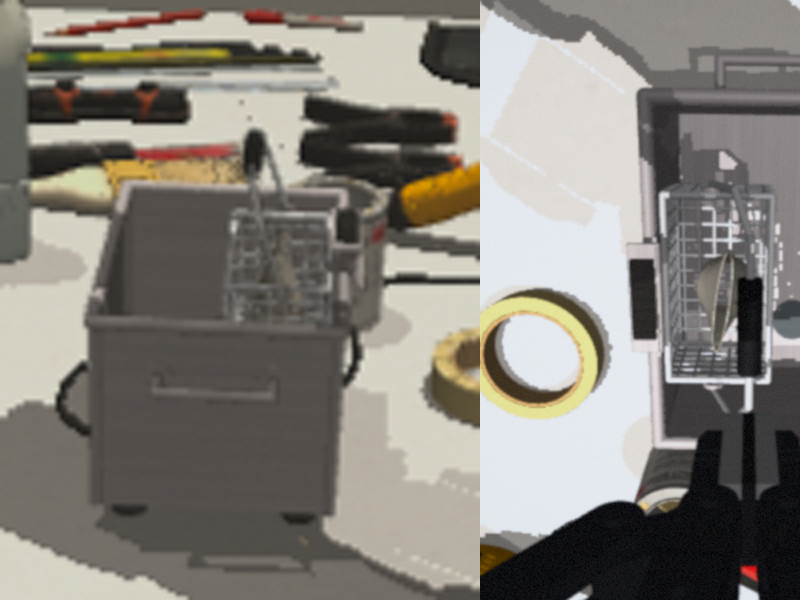

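The side view (crop 347,225) shows the pad above the rim with the lip outside it. The wrist view has the sleeve leaning to +x at (750,325), clear of the pad at (642,297), and the nozzle in the basket. I'll press next.

```bash
python3 - <<'E'
from h import *
c=cam('wrist');S=cam('side'); print(tri(c,(242,223.2),S,(356.8,176.3)))
E
python3 -m jog '[[0,0,0,0.0015,-0.027,0,0],[0,0,0,0,-0.027,0,0],[0,0,0,0,0,0.04,0],[0,0,0,0,0,0.04,0],[0,0,0,0,0,0.035,0],[0,0,0,0,0,0.012,0],[0,0,0,0,0,0,0],[0,0,0,0,0,0,0]]'
```

```text
(array([ 0.3900916 , -0.17793538,  0.15142139]), np.float64(0.0014202478772316763))
time_s: 13.7
position: [0.3924, -0.1786, 0.1715]
tool_rot: [[0.037, 0.999, 0.002], [0.999, -0.037, -0.001], [-0.001, 0.002, -1.0]]
ft_force: [0.3, -0.3, 0.0]
grip_width: 0.0001
gripper_force: 0.0
```

```bash
python3 -m jog '[[0,0,0,0,-0.001,0.008,0],[0,0,0,0,0,0.006,0],[0,0,0,0,0,0.004,0],[0,0,0,0,0,0,0]]'; python3 -m jog '[[0,0,0,0,0,0.003,0],[0,0,0,0,0,0,0]]'; python3 -m jog '[[0,0,0,0,0,0.003,0],[0,0,0,0,0,0,0]]'
```

```text
time_s: 14.2
position: [0.3908, -0.1781, 0.1521]
tool_rot: [[0.037, 0.999, -0.0], [0.999, -0.037, 0.0], [0.0, -0.0, -1.0]]
ft_force: [0.4, -0.6, 0.1]
grip_width: -0.0002
gripper_force: 0.0
time_s: 14.45
position: [0.3909, -0.1784, 0.1498]
tool_rot: [[0.037, 0.999, 0.0], [0.999, -0.037, -0.001], [-0.001, 0.001, -1.0]]
ft_force: [-2.0, 0.1, 5.3]
grip_width: -0.0002
gripper_force: 2.9
time_s: 14.7
position: [0.391, -0.1785, 0.1466]
tool_rot: [[0.037, 0.999, 0.001], [0.999, -0.037, -0.001], [-0.001, 0.001, -1.0]]
ft_force: [-1.0, 0.1, 3.3]
grip_width: -0.0002
gripper_force: 1.8
```

```bash
python3 -m jog '[[0,0,0,0,0,0.003,0],[0,0,0,0,0,0,0]]'; python3 -m jog '[[0,0,0,0,0,0.003,0],[0,0,0,0,0,0,0]]'; python3 -m jog '[[0,0,0,0,0,0.003,0],[0,0,0,0,0,0,0]]'
```

```text
time_s: 14.95
position: [0.3907, -0.178, 0.1429]
tool_rot: [[0.037, 0.999, -0.001], [0.999, -0.037, 0.001], [0.001, -0.001, -1.0]]
ft_force: [0.7, -0.1, 0.4]
grip_width: -0.0006
gripper_force: 0.0
time_s: 15.2
position: [0.391, -0.1782, 0.1406]
tool_rot: [[0.037, 0.999, 0.0], [0.999, -0.037, -0.0], [-0.0, 0.0, -1.0]]
ft_force: [0.1, 0.5, 6.0]
grip_width: -0.0001
gripper_force: 3.0
time_s: 15.45
position: [0.3912, -0.1783, 0.1401]
tool_rot: [[0.036, 0.999, 0.002], [0.999, -0.036, -0.002], [-0.002, 0.002, -1.0]]
ft_force: [-10.3, 7.2, 38.0]
grip_width: -0.0002
gripper_force: 19.1
```

```bash
python3 -m jog '[[0,0,0,0,0,-0.006,0],[0,0,0,0,0,-0.03,0],[0,0,0,0,0,-0.05,0],[0,0,0,0,0,-0.06,0],[0,0,0,0,0.03,0,0],[0,0,0,0,0.024,0,0],[0,0,0,0,0,0,0],[0,0,0,0,0,0,0]]'
python3 - <<'E'
from h import *
c=cam('wrist');S=cam('side')
m=(c[0].max(2)<50).astype(np.uint8); m[320:]=0; n,l,st,ce=cv2.connectedComponentsWithStats(m)
W=[(st[i].tolist(),ce[i]) for i in range(1,n) if st[i,4]>150]; print(W)
ms=(S[0].max(2)<60).astype(np.uint8);k=np.zeros_like(ms);k[165:195,345:368]=ms[165:195,345:368]
n,l,st,ce=cv2.connectedComponentsWithStats(k)
for i in range(1,n):
    if st[i,4]>8:
        print('S',st[i],ce[i])
        for s,w in W:
            p,e=tri(c,w,S,ce[i])
            if e<.004: print(p,e)
for z in(.1405,.151): print(z,[proj(S,(.391,-.178+d,z)).round(1).tolist() for d in(0,)])
# nozzle colour (warm grey) pixels within basket in wrist view
for P in((.43,-.178,.11),): print(proj(c,P))
E
```

```text
time_s: 16.45
position: [0.4443, -0.18, 0.2829]
tool_rot: [[0.037, 0.999, -0.001], [0.999, -0.037, 0.001], [0.001, -0.001, -1.0]]
ft_force: [-0.4, -0.2, -0.1]
grip_width: 0.0003
gripper_force: 0.0
[([250, 111, 18, 31, 214], array([258.63084112, 126.95794393])), ([404, 136, 37, 140, 1812], array([421.62527594, 196.07119205])), ([379, 196, 19, 65, 927], array([387.38511327, 227.62675297])), ([241, 199, 18, 57, 884], array([249.79751131, 226.38800905]))]
S [362 165   6   2  10] [364.9 165.4]
S [352 178   5   7  35] [354. 181.]
[ 0.39515789 -0.17841458  0.13931146] 0.000169911370899788
0.1405 [[355.8, 180.6]]
0.151 [[356.1, 176.5]]
[301.38390884 213.66567943]
```

```bash
python3 - <<'E'
from h import *
c=cam('wrist'); p=c[0].astype(int); old=cv2.imread('pics/w2f.png')[:,:,::-1].astype(int)
for im in(old,p):
    m=((im[:,:,0]-im[:,:,2]>12)&(im[:,:,0]-im[:,:,2]<60)&(im.max(2)<190)).astype(np.uint8)
    n,l,st,ce=cv2.connectedComponentsWithStats(m)
    for i in range(1,n):
        if st[i,4]>150: print(st[i],ce[i].round(),onz(c,*ce[i],.1).round(3))
    print()
print([proj(c,(x,y,.123)).round().tolist() for x in(.40,.462) for y in(-.123,-.233)], observe()['ft_force'])
E
```

```text
[ 500    0   48  412 1295] [522. 207.] [ 0.603 -0.182  0.1  ]
[  549     0    91   480 27309] [608. 270.] [ 0.68  -0.238  0.1  ]
[130 229  51  21 313] [160. 234.] [ 0.315 -0.193  0.1  ]
[267 246  24  76 679] [278. 282.] [ 0.407 -0.238  0.1  ]
[ 121  252   67   68 1027] [144. 299.] [ 0.293 -0.249  0.1  ]

[ 485    0   42  399 1420] [504. 199.] [ 0.588 -0.175  0.1  ]
[  534     0   106   480 36164] [600. 254.] [ 0.671 -0.224  0.1  ]
[286 198  19  52 558] [295. 219.] [ 0.424 -0.185  0.1  ]
[129 221  83  79 878] [184. 243.] [ 0.333 -0.202  0.1  ]
[118 243  71  66 968] [141. 288.] [ 0.292 -0.24   0.1  ]
[ 71 415  67  46 326] [103. 432.] [ 0.23  -0.386  0.1  ]

[[253.0, 143.0], [266.0, 287.0], [342.0, 139.0], [345.0, 285.0]] [ 0.69258825 -0.84133666  0.39174174]
```

The nozzle's tint shows at (295,219), inside the basket outline. The pad is home at z of about 0.139, and the arm is clear.

```bash
python3 -c "
from rig import job; print(job.close_job())"
```

```text
the job is handed in; nothing more can be done
None
```

I hooked the basket over the tank's robot-side rim, let go of the handle and pressed the lip until it snapped home. The pad then measured about 4 mm above the rim (5.5 mm nominal), and the nozzle was still in the basket. The job was handed in at about 17 s; I did not re-measure the sanding block or the tin, but the arm never went near them.

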